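# Unload the drive rack

### The job

Take all the drive modules out of the bench rack: slide the rack's transport lock fully open, then lift each module a little, tilt it back so that it clears the retaining lip, take it out and stand it upright inside the open tray. When all the modules stand in the tray, slide the lock fully shut again; leave the jar, the profile offcut and the screwdriver alone.

Things in the scene. Friction and masses are not known exactly. Their poses are not given: they have to be found in the camera images.
- rack: Fixed aluminium rack of four open-topped bays; place and yaw vary. Origin: on the bench under the middle of the bays; x to the ledge side, y along the row, z up. Bay floor 10 mm above the bench. Seated modules: axes parallel to the rack's, origin at x = 0, y = -96, -32, 32 or 96 mm, a few mm of play. Ribs part the bays (52 mm wide), 24 mm above the bay floor.
- lip (a point): Middle of the top edge of the rack's retaining lip, on the -x side (nearest the robot) along all bays, rack x -36 to -28 mm, 18 mm above the bay floor. To take a module out: lift it 2 to 4 mm, tilt it 20 to 25 degrees about the toe of its foot, top leaning to rack +x, so its -x bottom edge rises over the lip; draw it 25 mm to rack -x, then lift.
- ledge (a point): Middle of the front top edge of the ledge along all bays' +x side. It overhangs the bay floor from rack x = 39 mm to a back wall at 55 mm, underside 20 mm, top 28 mm above the bay floor. The modules' feet, 10 mm thick, reach under it: straight up, a module rises only about 10 mm and catches. A 9 mm thick lock bar lies on the ledge, rack x 46 to 60 mm.
- lock (a joint): Transport lock slide of the rack: 0 = shut (an upright steel catch, 12 mm wide, top 70 mm above the bench, stands close behind every module over its foot, so none can be lifted or tilted out), 0.032 m = fully open at its end stop, the catches then beside the modules. Grows as the slide moves to rack +y. Rubs with about 2 N; stays where it is left.
- lock_grip (a point): Centre of the top of the lock slide's grip: an upright black block 18 (rack x) x 30 (rack y) x 36 mm high, beyond the rack's +y end, at rack x = 15, y = 165 mm when shut (197 when open), its top 84 mm above the bench; the slide bar under it is 48 mm above the bench. Pinch it across rack x from above.
- module0: Drive module: black block 50 (x) x 44 (y) x 62 mm high, on it an aluminium grip tab 14 (x) x 36 (y) mm, from 62 to 100 mm above the underside, centred over the origin. A hook foot 10 mm thick, 40 mm wide, runs along the bottom from x = 25 to 51 mm. Origin: centre of the block's underside, below the tab; z up. 0.2 to 0.45 kg. One of the four may be absent (None).
- module1: Drive module: black block 50 (x) x 44 (y) x 62 mm high, on it an aluminium grip tab 14 (x) x 36 (y) mm, from 62 to 100 mm above the underside, centred over the origin. A hook foot 10 mm thick, 40 mm wide, runs along the bottom from x = 25 to 51 mm. Origin: centre of the block's underside, below the tab; z up. 0.2 to 0.45 kg. One of the four may be absent (None).
- module2: Drive module: black block 50 (x) x 44 (y) x 62 mm high, on it an aluminium grip tab 14 (x) x 36 (y) mm, from 62 to 100 mm above the underside, centred over the origin. A hook foot 10 mm thick, 40 mm wide, runs along the bottom from x = 25 to 51 mm. Origin: centre of the block's underside, below the tab; z up. 0.2 to 0.45 kg. One of the four may be absent (None).
- module3: Drive module: black block 50 (x) x 44 (y) x 62 mm high, on it an aluminium grip tab 14 (x) x 36 (y) mm, from 62 to 100 mm above the underside, centred over the origin. A hook foot 10 mm thick, 40 mm wide, runs along the bottom from x = 25 to 51 mm. Origin: centre of the block's underside, below the tab; z up. 0.2 to 0.45 kg. One of the four may be absent (None).
- tray: Grey open tray, fixed, 220 (x) x 180 (y) x 50 mm high outside, walls and floor 5 mm thick, to the robot's right; place and yaw vary. Origin: centre of its underside, on the bench. Empty at first; four modules fit in two rows of two, parallel to it, footprint centres at x = +-50, y = +-40 mm (footprint centre = module origin + 13 mm along module x).
- jar: Bystander: small green jar with red cap, 60 mm across, 65 mm high; origin under its centre.
- profile: Bystander: offcut of aluminium profile, 40 x 120 x 40 mm; origin under its centre.
- driver: Bystander: screwdriver lying on the bench beyond the tray, 180 mm long.

How it is judged (in metres and radians):
On the way, in this order (a step that is already met when the one before it is completed fails the run):
1. the lock is slid fully open while the modules are in the rack (value of joint lock above 0.029 m), for 0.2 s.
2. every module stands upright in the tray, let go (x of module0 in the frame of tray between -0.1 and 0.1 m and y of module0 in the frame of tray between -0.08 and 0.08 m and z of module0 in the frame of tray between 0.001 and 0.009 m and angle between each of module0, module1, module2, module3's own z axis and vertical below 0.1 rad and linear speed of each of module0, module1, module2, module3 below 0.03 m/s and contact force between each of module0, module1, module2, module3 and the fingers below 0.05 N and x of module1 in the frame of tray between -0.1 and 0.1 m and y of module1 in the frame of tray between -0.08 and 0.08 m and z of module1 in the frame of tray between 0.001 and 0.009 m and x of module2 in the frame of tray between -0.1 and 0.1 m and y of module2 in the frame of tray between -0.08 and 0.08 m and z of module2 in the frame of tray between 0.001 and 0.009 m and x of module3 in the frame of tray between -0.1 and 0.1 m and y of module3 in the frame of tray between -0.08 and 0.08 m and z of module3 in the frame of tray between 0.001 and 0.009 m), for 0.2 s.
3. the lock is slid fully shut again (value of joint lock below 0.003 m), for 0.2 s.
At the end, for the whole second after the job is handed in: Every module present stands upright (within 6 degrees) with its underside flat on the tray floor inside the rim, at rest and let go, and the lock is shut to within 3 mm of its stop (all of step 2 and value of joint lock below 0.003 m); the robot touches nothing.
It fails at once if the jar is moved more than 30 mm (distance of jar from where it was at the start of the episode above 0.03 m).
It fails at once if the profile offcut is moved more than 30 mm (distance of profile from where it was at the start of the episode above 0.03 m).
It fails at once if the screwdriver is moved more than 30 mm (distance of driver from where it was at the start of the episode above 0.03 m).
Of module0, module1, module2, module3 only 3 to 4 are there at a start; the rules pass over those that are not, and their reading is None.
At some moment in a run one of module0, module1, module2, module3 may be knocked a few centimetres aside while the robot is not near it.
It also fails if it takes over 210 s, if anything falls off the work surface, if the arm or the gripper's body presses on something with over 40 N, if the wrist force passes 120 N, or if a joint passes its speed limit or range.

### The arm

A 6-joint arm with a two-finger parallel gripper is mounted at the origin on the work surface. World frame = base frame: x ahead of the robot, y to its left, z up, the work surface at z = 0. Lengths are in mm, angles in rad, forces in N, time in s.
With the tool pointing down it reaches from about 250 to 725 mm from the base axis. Payload 9.7 kg.
Tool frame: the origin (TCP) lies at the very end of the fingers, on their centre line; the grasp point (between the pads) lies 19 mm behind it; z points along the fingers, y is the line along which they close (so a half turn about z gives the same grasp; the last joint's range is limited). The gripper opens to 85 mm and grips with 20 to 120 N. Pads are 22 mm wide; open, the fingers measure 114 mm over their backs; the gripper's body (76 mm by 85 mm) begins 54 mm behind the grasp point. The pads swing forward as they close: fully open they stand 13 mm farther back than shut.
Start: joints at [-1.163, 0.087, 0.176, 1.66, 0, 1.571], TCP at [218.122, -504.896, 231.284] pointing down, gripper open.
Joint ranges: [-3.13, 3.13], [-0.85, 1.81], [-1.15, 1.24], [-2.2, 2.28], [-1.44, 1.52], [-3.14, 3.14]. Speed limits (rad/s): [2.22, 2.22, 2.57, 3.14, 3.14, 3.14].

### API

Orientations are given as a unit quaternion [w, x, y, z].
In Python, from workcell import r, job, status, get_image, camera_params gives the robot as it stands (r), with the cameras as plain functions, the job (job) and the readings (status).
- The arm moves only by the tool creep_tool, called after ">>>" as name(argument=value, ...) on one line, values as JSON. Schema: {"type":"object","properties":{"offsets":{"type":"array","items":{"type":"array","items":{"type":"array","items":{"type":"number"},"minItems":5,"maxItems":5},"minItems":1,"maxItems":12},"minItems":1,"maxItems":1},"only":{"type":"string"},"quiet":{"type":"boolean"},"lines":{"type":"string"}},"required":["offsets"],"additionalProperties":false}. offsets is a list that holds a single list of rows (three levels of brackets), with 1 to 12 rows, each of 5 numbers: dx, dy, dz in mm, then a turn about the tool's z in rad, then the finger opening in mm; each row is the pose to reach, as a shift and turn from the pose commanded when the call began, along the tool's axes at that moment; what a row does not reach only later rows make up. A row lasts 1/8 s, in which the tool goes at most 62.5 mm and 0.188 rad, less where a joint would pass 70% of its speed; a pose out of reach is approached as far as the arm can. The fingers move at their own pace and stop on an object; the grip force is fixed at half the most. Time passes only in rows, so rows that do not move let the fingers close. The tool returns the time, the measured TCP pose, the force, the opening and the grip force at its end. only (a regular expression) keeps the lines of the reply that match it, lines (a string "A,B") keeps lines A to B, and quiet returns only ok. Input that does not fit is refused with a message, and nothing moves.
- status.sense(): the state, without advancing time (a new reading comes with each control period).
- get_image(name): name is "scene" or "top" or "wrist"; returns the picture (420x560x3 uint8, red, green, blue); there is no depth.
- camera_params(name): a dict with "vfov" (degrees; the focal length in pixels is half the picture's height over the tangent of half this angle, whatever the lens; pixels are square), "cx", "cy" (the principal point, pixels), "rvec" (rotation vector, rad) and "tvec" (3), from world to camera coordinates, as OpenCV has them. Camera axes: x right, y down, z forward; pixel columns grow to the right and rows downward; lengths in mm; the calibration is good to about 2 mm. The wrist camera is an equidistant fisheye: a pixel r from the principal point sees the ray r / f radians off the axis. A picture is of the moment at which its call begins: read the wrist's pose just before it. camera_params takes no time and is no camera call; for the wrist camera it gives the pose at the moment of the call.
- job.close_job(): hands the job in; it is judged then, once.
The state is a dict: "time": time; "joint_pos": joint angles; "qvel": joint speeds; "joint_efforts": joint torques, N m; "position": TCP position; "orientation": TCP orientation; "wrist_force": force on the tool from outside, world axes, zero at the start; "ft_torque": the same for the moment, N m; "grip_width": finger opening in mm; "grip_force": force on a finger pad.
Only numpy, scipy, OpenCV 4.12 (cv2) and the standard library are available. Lean on these libraries where they do the work, as an engineer would, in place of code of your own. Each camera call takes 0.05 s, during which the arm holds its last target. There are 200 camera calls.

## Working session

There is one attempt and no reset: what is moved stays moved. The work goes in short steps, Python scripts to look and compute and a tool call to move; the robot and the scene stay as the last step left them, time stands still between calls to the robot, and variables do not carry over. Pictures are saved under pics/ and viewed, at most 14 in all, crops included, and the job is handed in when it is done.

```bash
ls; mkdir -p pics
```

Run:
```python
from workcell import r, job, status, get_image, camera_params
import cv2, numpy as np
print(status.sense())
ims=[]
for n in ("scene","top","wrist"):
    p=camera_params(n); print(n,p)
    cv2.imwrite(f"pics/{n}0.png",get_image(n)[:,:,::-1])
```

```text
pics
workcell.py
{'time': 0.0, 'joint_pos': array([-1.16300968e+00,  8.74400269e-02,  1.75164251e-01,  1.65976945e+00,
       -3.59289203e-05,  1.57079638e+00]), 'qvel': array([ 0.00011209, -0.00147313,  0.00034089,  0.00203326, -0.00029834,
        0.00065811]), 'joint_efforts': array([ 2.78062789e-04, -5.20390248e+01,  4.64803934e+01,  1.64495234e-02,
       -1.57260155e-05, -8.35912140e-07]), 'position': array([ 218.02660266, -504.71438856,  230.60952869]), 'orientation': array([-6.07879166e-04,  9.79285480e-01,  2.02483475e-01, -1.44033552e-04]), 'wrist_force': array([ 0.01524077, -0.29470314, -0.01158193]), 'ft_torque': array([ 0.00923749, -0.07029075,  0.01392425]), 'grip_force': 0.0, 'grip_width': 85.38003043233627}
scene {'vfov': 56.035188155270426, 'cx': 282.4974913535115, 'cy': 207.8868502394623, 'rvec': array([ 2.35949393,  0.95278718, -0.31532856]), 'tvec': array([-458.00943509, -284.3532603 , 1255.86425203])}
top {'vfov': 46.24554347302329, 'cx': 277.48629416581497, 'cy': 206.97349697765588, 'rvec': array([ 2.13767868, -2.11552043,  0.14991721]), 'tvec': array([  16.70816475,  645.61450113, 1193.61292846])}
wrist {'vfov': 65.70646984690485, 'cx': 281.72351291671754, 'cy': 207.21818816183898, 'rvec': array([-2.41829089,  1.59008771,  0.23217597]), 'tvec': array([-548.82186706,  -37.87681749,  379.14989274])}
```

View pics/top0.png

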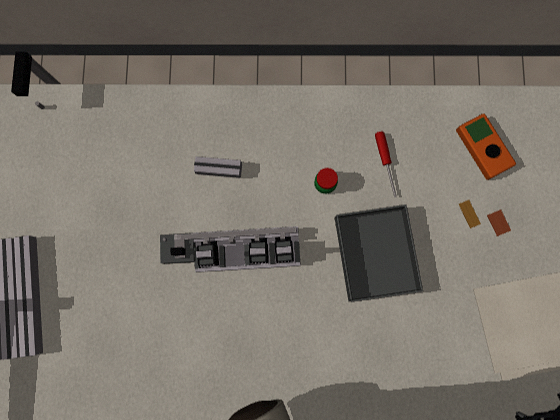

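View pics/scene0.png

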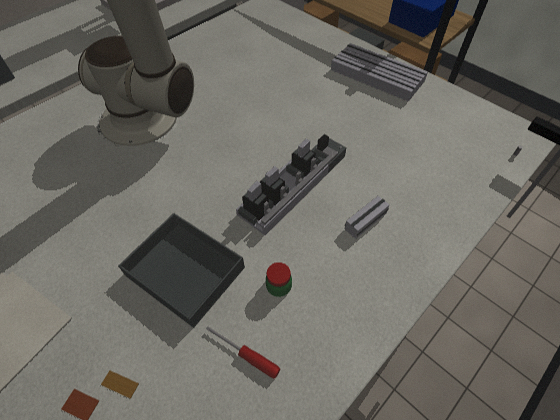

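Create h.py:
```python
import numpy as np, cv2
from scipy.spatial.transform import Rotation as R
from workcell import r, job, status, get_image, camera_params
np.set_printoptions(precision=2,suppress=True)
def ray(n,p,uv):
    f=210/np.tan(np.radians(p["vfov"])/2); d=(np.asarray(uv,float)-[p["cx"],p["cy"]])/f
    if n=="wrist":
        t=np.hypot(*d); k=np.sin(t)/t if t>1e-9 else 1; v=np.array([d[0]*k,d[1]*k,np.cos(t)])
    else: v=np.array([d[0],d[1],1.])
    M=R.from_rotvec(p["rvec"]).as_matrix()
    v=M.T@v; return -M.T@p["tvec"], v/np.linalg.norm(v)
def plane(n,p,uv,z):
    o,v=ray(n,p,uv); return o+v*(z-o[2])/v[2]
def tri(rays):
    A=sum(np.eye(3)-np.outer(v,v) for o,v in rays); b=sum((np.eye(3)-np.outer(v,v))@o for o,v in rays)
    x=np.linalg.solve(A,b); return x,[np.linalg.norm((np.eye(3)-np.outer(v,v))@(x-o)) for o,v in rays]
def proj(n,p,X):
    f=210/np.tan(np.radians(p["vfov"])/2); c=R.from_rotvec(p["rvec"]).apply(X)+p["tvec"]
    if n=="wrist":
        t=np.arctan2(np.hypot(*c[:2]),c[2]); d=c[:2]/np.hypot(*c[:2])*t
    else: d=c[:2]/c[2]
    return d*f+[p["cx"],p["cy"]]
def tool():
    s=status.sense(); q=s["orientation"]; return s["position"],R.from_quat([q[1],q[2],q[3],q[0]])
def go(X,yaw=None):
    "shift in tool axes to world TCP X; turn so that tool y points along world angle yaw (mod pi)"
    p,o=tool(); d=o.inv().apply(np.asarray(X,float)-p); ty=o.as_matrix()[:,1]
    a=np.arctan2(ty[1],ty[0]); t=None
    if yaw is not None: t=-((yaw-a+np.pi/2)%np.pi-np.pi/2)   # tool z down: turn is negative of world yaw
    print("go",d,"turn",t)
def shot(n,f):
    p=camera_params(n); im=get_image(n)[:,:,::-1].copy(); cv2.imwrite("pics/"+f,im); np.savez("pics/"+f+".npz",**p); return p,im
def load(f): 
    z=np.load("pics/"+f+".npz"); return {k:z[k] for k in z}, cv2.imread("pics/"+f)
```

Run:
```python
from h import *
p=camera_params("top")
for uv,z in [((178,248),84),((206,246),110),((258,246),110),((284,246),110),((197,272),28),((299,267),28),((336,217),50),((405,206),50),((421,291),50),((350,301),50)]:
    print(uv,plane("top",p,uv,z))
ps=camera_params("scene")
X=plane("top",p,(245,250),60); print(X); X[2]=330; go(X, np.pi/2)
print(tool()[1].as_matrix(), ray("wrist",camera_params("wrist"),(281.7,207.2)))
```

```text
(178, 248) [536.44 264.98  84.  ]
(206, 246) [539.92 192.06 110.  ]
(258, 246) [541.21  67.51 110.  ]
(284, 246) [541.86   5.44 110.  ]
(197, 272) [480.38 226.39  28.  ]
(299, 267) [495.91 -32.36  28.  ]
(336, 217) [ 621.49 -124.61   50.  ]
(405, 206) [ 651.16 -298.77   50.  ]
(421, 291) [ 439.8  -331.59   50.  ]
(350, 301) [ 413.46 -157.43   50.  ]
[535.08 102.77  60.  ]
go [ 531.94 -432.09  -98.82] turn 0.4077492701067964
[[ 0.92  0.4  -0.  ]
 [ 0.4  -0.92  0.  ]
 [-0.   -0.   -1.  ]] (array([ 282.76, -476.63,  373.29]), array([-0.26, -0.11, -0.96]))
```

Run:
```python
from h import *
go([480,50,330],np.pi/2)
```

```text
go [ 460.45 -405.49  -98.84] turn 0.4077492701067964
```

>>> creep_tool(offsets=[[[45,-40,-20,0.05,85],[90,-80,-40,0.1,85],[140,-120,-60,0.15,85],[185,-160,-80,0.2,85],[230,-200,-99,0.25,85],[275,-240,-99,0.3,85],[320,-280,-99,0.35,85],[370,-325,-99,0.408,85],[415,-365,-99,0.408,85],[460,-405,-99,0.408,85],[460,-405,-99,0.408,85],[460,-405,-99,0.408,85]]])

```text
time: 1.65
position: [480.5, 22.5, 330.1]
orientation: [-0.01, 1.0, 0.018, -0.001]
wrist_force: [-0.2, 0.3, -0.4]
grip_width: 84.7
grip_force: 0.0
```

```bash
python3 -c "
from h import *
print(*tool()); shot('wrist','w1.png')"
```

```text
[480.53  22.45 330.06] Rotation.from_matrix(array([[ 1.  ,  0.04, -0.  ],
                            [ 0.04, -1.  ,  0.02],
                            [-0.  , -0.02, -1.  ]]))
```

>>> creep_tool(offsets=[[[0,-40,0,0,85],[0,-90,0,0,85],[0,-110,0,0,85],[0,-110,0,0,85],[0,-110,0,0,85]]])

```text
time: 2.33
position: [483.4, 74.7, 332.5]
orientation: [-0.032, 0.998, 0.058, -0.003]
wrist_force: [-0.2, -0.3, -0.3]
grip_width: 85.2
grip_force: 0.0
```

```bash
python3 -c "
from h import *
shot('wrist','w2.png')"
```

```text
(no output)
```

View pics/w1.png

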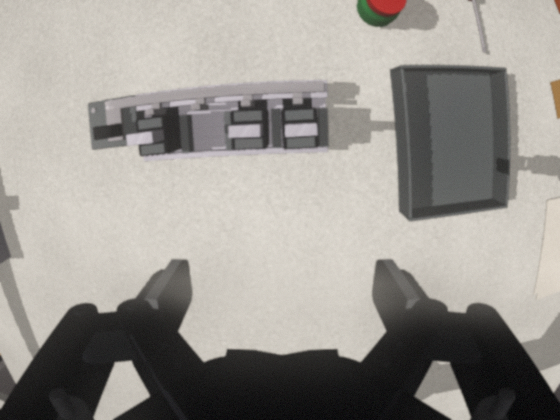

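View pics/w2.png

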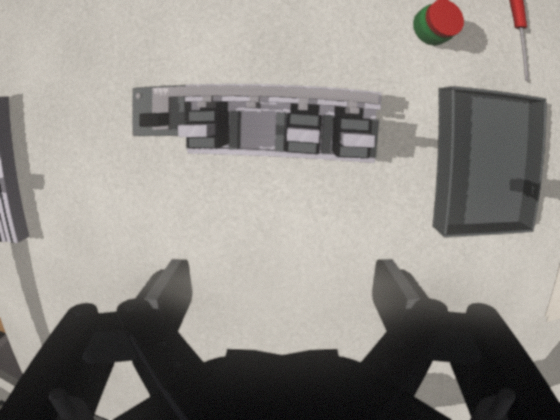

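>>> creep_tool(offsets=[[[0,0,0,0,85],[0,0,0,0,85],[0,0,0,0,85],[0,0,0,0,85]]])

```text
time: 2.88
position: [483.4, 74.4, 332.6]
orientation: [-0.032, 0.998, 0.058, -0.003]
wrist_force: [0.2, -0.3, 0.5]
grip_width: 85.0
grip_force: 0.0
```

```bash
python3 -c "
from h import *
print(*tool(),status.sense()['joint_pos']); shot('wrist','w3.png')"
```

```text
[483.45  74.37 332.57] Rotation.from_matrix(array([[ 0.99,  0.12, -0.01],
                            [ 0.12, -0.99,  0.06],
                            [-0.  , -0.06, -1.  ]])) [0.12 0.01 0.29 1.86 0.06 3.14]
```

>>> creep_tool(offsets=[[[0,0,0,-0.18,85],[0,0,0,-0.36,85],[0,0,0,-0.54,85],[0,0,0,-0.72,85],[0,0,0,-0.9,85],[0,0,0,-1.08,85],[0,0,0,-1.26,85],[0,0,0,-1.44,85],[0,0,0,-1.6,85]]])

```text
time: 4.05
position: [483.4, 74.4, 332.5]
orientation: [-0.024, 0.651, 0.758, 0.021]
wrist_force: [-0.1, 0.4, -0.2]
grip_width: 85.1
grip_force: 0.0
```

>>> creep_tool(offsets=[[[0,0,0,-0.18,85],[0,0,0,-0.36,85],[0,0,0,-0.54,85],[0,0,0,-0.72,85],[0,0,0,-0.9,85],[0,0,0,-1.08,85],[0,0,0,-1.26,85],[0,0,0,-1.4,85],[0,0,0,-1.4,85]]])

```text
time: 5.18
position: [483.4, 74.4, 332.5]
orientation: [-0.005, 0.013, 0.999, 0.032]
wrist_force: [0.8, -0.0, 0.3]
grip_width: 85.1
grip_force: 0.0
```

```bash
python3 -c "
from h import *
print(*tool(),status.sense()['joint_pos']); go([560,100,330],np.pi/2)"
```

```text
[483.42  74.44 332.52] Rotation.from_matrix(array([[-1.  ,  0.03, -0.01],
                            [ 0.03,  1.  ,  0.06],
                            [ 0.01,  0.06, -1.  ]])) [0.12 0.01 0.29 1.86 0.06 0.14]
go [-75.92  27.36   3.4 ] turn -0.02644136539833042
```

>>> creep_tool(offsets=[[[0,0,0,-0.18,85],[0,0,0,-0.36,85],[0,0,0,-0.54,85],[0,0,0,-0.72,85],[0,0,0,-0.9,85],[0,0,0,-1.08,85],[0,0,0,-1.26,85],[0,0,0,-1.44,85],[0,0,0,-1.62,85],[0,0,0,-1.8,85]]], quiet=true)

```text
ok
```

>>> creep_tool(offsets=[[[0,0,0,-0.18,85],[0,0,0,-0.36,85],[0,0,0,-0.54,85],[0,0,0,-0.72,85],[0,0,0,-0.9,85],[0,0,0,-1.08,85],[0,0,0,-1.26,85],[0,0,0,-1.4,85],[0,0,0,-1.4,85]]])

```text
time: 7.55
position: [483.4, 74.4, 332.5]
orientation: [-0.032, 0.999, 0.015, -0.004]
wrist_force: [-0.6, -0.6, -0.5]
grip_width: 84.9
grip_force: 0.0
```

>>> creep_tool(offsets=[[[0,40,0,0,85],[0,80,0,0,85],[0,120,0,0,85],[0,140,0,0,85],[0,140,0,0,85]]])

```text
time: 8.18
position: [490.3, -12.7, 323.4]
orientation: [-0.012, 1.0, -0.02, -0.004]
wrist_force: [-0.2, 0.6, 0.4]
grip_width: 84.9
grip_force: 0.0
```

```bash
python3 -c "
from h import *
print(*tool(),status.sense()['joint_pos']); go([560,100,330],np.pi/2)"
```

```text
[490.31 -12.71 323.4 ] Rotation.from_matrix(array([[ 1.  , -0.04, -0.01],
                            [-0.04, -1.  ,  0.02],
                            [-0.01, -0.02, -1.  ]])) [-0.04  0.01  0.28  1.85  0.02 -3.14]
go [  64.98 -115.59   -4.48] turn -0.04098163753012063
```

>>> creep_tool(offsets=[[[0,40,0,0,85],[0,65,0,0,85],[0,65,0,0,85],[0,65,0,0,85]]])

```text
time: 8.68
position: [490.6, -43.4, 322.1]
orientation: [0.001, 0.999, -0.044, -0.005]
wrist_force: [0.0, 1.0, -0.3]
grip_width: 85.0
grip_force: 0.0
```

```bash
python3 -c "
from h import *
np.set_printoptions(precision=4,suppress=True)
print(*tool(),status.sense()['joint_pos'])"
```

```text
[490.5501 -43.4359 322.1285] Rotation.from_matrix(array([[ 0.9961, -0.0872, -0.0096],
                            [-0.0872, -0.9962, -0.0016],
                            [-0.0094,  0.0024, -1.    ]])) [-0.0869  0.0131  0.2793  1.8465 -0.0024 -3.1412]
```

>>> creep_tool(offsets=[[[0,-10,0,0.18,85],[10,-20,0,0.36,85],[20,-40,0,0.54,85],[30,-60,-5,0.72,85],[40,-80,-5,0.9,85],[50,-100,-8,1.08,85],[57,-120,-8,1.26,85],[57,-149,-8,1.44,85],[57,-149,-8,1.62,85],[57,-149,-8,1.8,85]]], quiet=true)

```text
ok
```

>>> creep_tool(offsets=[[[0,0,0,0.18,85],[0,0,0,0.36,85],[0,0,0,0.54,85],[0,0,0,0.72,85],[0,0,0,0.9,85],[0,0,0,1.08,85],[0,0,0,1.25,85],[0,0,0,1.25,85],[0,0,0,1.25,85]]])

```text
time: 11.05
position: [560.4, 100.2, 329.2]
orientation: [-0.005, -0.004, 1.0, -0.001]
wrist_force: [-0.8, 0.4, 0.4]
grip_width: 84.8
grip_force: 0.0
```

```bash
python3 -c "
from h import *
shot('wrist','w4.png');print(tool()[1].as_matrix(),status.sense()['joint_pos'])"
```

```text
[[-1.   -0.01 -0.01]
 [-0.01  1.   -0.  ]
 [ 0.01 -0.   -1.  ]] [ 0.18  0.21  0.51  1.88 -0.    0.17]
```

>>> creep_tool(offsets=[[[0,-50,0,0,85],[0,-100,0,0,85],[0,-100,0,0,85],[0,-100,0,0,85]]])

```text
time: 11.6
position: [560.8, 0.1, 329.4]
orientation: [-0.005, -0.003, 1.0, -0.001]
wrist_force: [0.0, 0.2, -0.5]
grip_width: 84.3
grip_force: 0.0
```

```bash
python3 -c "
from h import *
shot('wrist','w5.png');print(tool()[1].as_matrix(),status.sense()['joint_pos'])
a=np.hstack([cv2.imread('pics/w4.png'),cv2.imread('pics/w5.png')]);cv2.imwrite('pics/w45.png',cv2.resize(a,(800,300)))"
```

```text
[[-1.   -0.01 -0.01]
 [-0.01  1.   -0.  ]
 [ 0.01 -0.   -1.  ]] [ 0.    0.19  0.49  1.88 -0.   -0.  ]
```

View pics/w4.png

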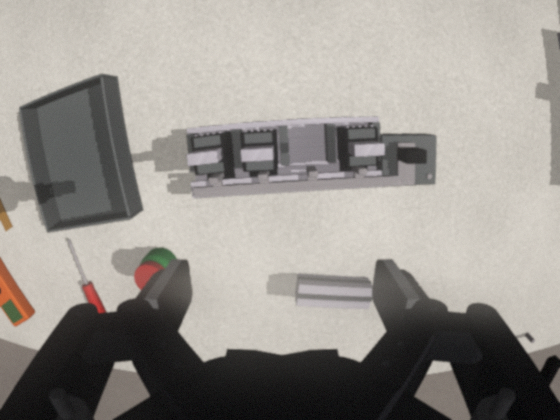

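View pics/w5.png

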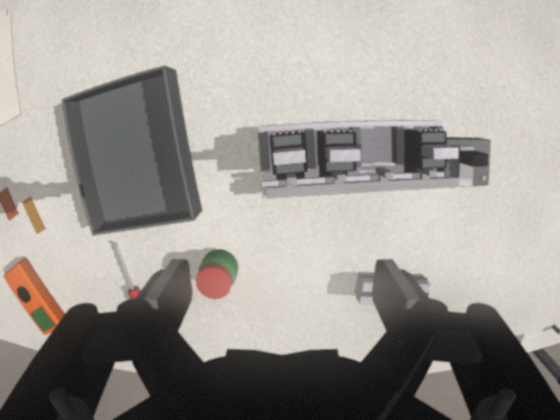

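Create tabs.py:
```python
from h import *
def blobs(f,boxes):
    p,im=load(f); out=[]
    g=im.min(axis=2); hs=cv2.cvtColor(im,cv2.COLOR_BGR2GRAY)
    for (x0,y0,x1,y1) in boxes:
        s=hs[y0:y1,x0:x1]; m=(s>135).astype(np.uint8)
        n,l,st,c=cv2.connectedComponentsWithStats(m); k=1+np.argmax(st[1:,4])
        ys,xs=np.where(l==k); rc=cv2.minAreaRect(np.c_[xs,ys].astype(np.float32)+[x0,y0])
        out.append((c[k]+[x0,y0],st[k,4],rc[1],rc[2]))
    return p,out
```

Run:
```python
from tabs import *
p4,b4=blobs('w4.png',[(185,140,225,172),(238,140,278,170),(350,137,388,162)])
p5,b5=blobs('w5.png',[(270,142,310,172),(324,142,362,172),(430,140,462,168)])
for a,b in zip(b4,b5): print(a,b,tri([ray('wrist',p4,a[0]),ray('wrist',p5,b[0])]),plane('wrist',p4,a[0],110),plane('wrist',p5,b[0],110))
c4=cv2.resize(load('w4.png')[1][110:200,180:445],None,fx=3,fy=3,interpolation=2)
c5=cv2.resize(load('w5.png')[1][110:200,240:505],None,fx=3,fy=3,interpolation=2)
cv2.imwrite('pics/c45.png',np.vstack([c4,c5]))
```

```text
Traceback (most recent call last):
  File "tabs.py", line 8, in blobs
    ys,xs=np.where(l==k); rc=cv2.minAreaRect(np.c_[xs,ys].astype(np.float32)+[x0,y0])
                             ~~~~~~~~~~~~~~~^^^^^^^^^^^^^^^^^^^^^^^^^^^^^^^^^^^^^^^^^
cv2.error: OpenCV(4.12.0) /io/opencv/modules/imgproc/src/convhull.cpp:143: error: (-215:Assertion failed) total >= 0 && (depth == CV_32F || depth == CV_32S) in function 'convexHull'
```

```bash
sed -i 's/np.c_\[xs,ys\].astype(np.float32)+\[x0,y0\]/(np.c_[xs,ys]+[x0,y0]).astype(np.float32)/' tabs.py
```

Run:
```python
from tabs import *
c4=cv2.resize(load('w4.png')[1][110:200,180:445],None,fx=3,fy=3,interpolation=2)
c5=cv2.resize(load('w5.png')[1][110:200,240:505],None,fx=3,fy=3,interpolation=2)
cv2.imwrite('pics/c45.png',np.vstack([c4,c5]))
p4,b4=blobs('w4.png',[(185,140,225,172),(238,140,278,170),(350,137,388,162)])
p5,b5=blobs('w5.png',[(270,142,310,172),(324,142,362,172),(430,140,462,168)])
for a,b in zip(b4,b5): print(a,b,tri([ray('wrist',p4,a[0]),ray('wrist',p5,b[0])]),plane('wrist',p4,a[0],110),plane('wrist',p5,b[0],110))
```

```text
(array([200.18, 158.05]), np.int32(463), (31.0, 34.0), 90.0) (array([289.04, 157.29]), np.int32(412), (13.178464889526367, 31.666236877441406), 84.5596694946289) (array([533.1 ,   7.75, 114.86]), [np.float64(0.03445351983469599), np.float64(0.03445351983463402)]) [533.67   6.5  110.  ] [533.73   7.86 110.  ]
(array([256.66, 154.44]), np.int32(397), (12.813573837280273, 31.39603042602539), 86.8201675415039) (array([345.11, 155.25]), np.int32(407), (13.0, 31.0), 90.0) (array([530.35,  71.52, 109.26]), [np.float64(0.1244962118039761), np.float64(0.12449621180390108)]) [530.14  71.58 110.  ] [530.39  71.38 110.  ]
(array([369.39, 149.58]), np.int32(368), (12.456443786621094, 29.53806495666504), 86.98721313476562) (array([445.69, 152.83]), np.int32(299), (12.0, 25.0), 90.0) (array([522.23, 199.88, 108.84]), [np.float64(0.031224935370059246), np.float64(0.03122493536991081)]) [522.16 199.56 110.  ] [522.1  199.24 110.  ]
```

View pics/c45.png

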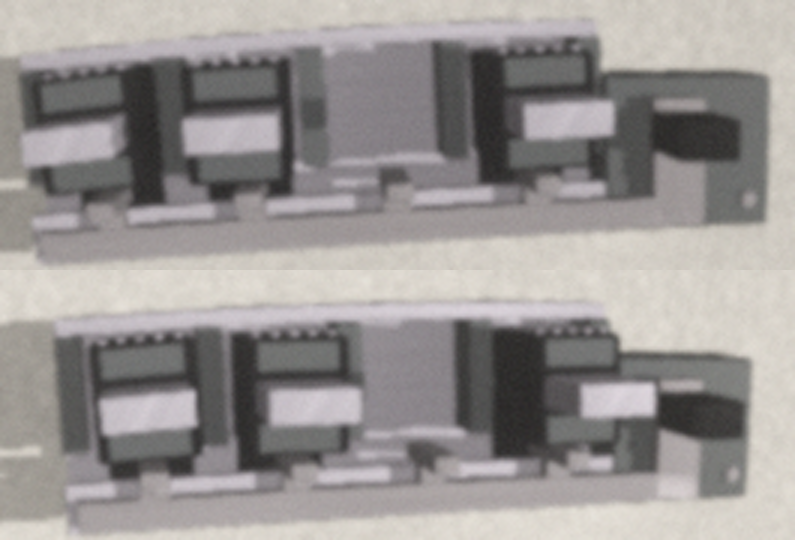

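Add to h.py:
```python
YAW=np.arctan2(.0604,.998); O=np.array([528,103.6,0.])
def rk(x,y,z): c,s=np.cos(YAW),np.sin(YAW); return O+[c*x-s*y,s*x+c*y,z]
```

Run:
```python
from tabs import *
def dark(f,box):
    p,im=load(f); x0,y0,x1,y1=box; g=cv2.cvtColor(im,6)[y0:y1,x0:x1]; m=(g<50).astype(np.uint8)
    n,l,st,c=cv2.connectedComponentsWithStats(m); k=1+np.argmax(st[1:,4]); ys,xs=np.where(l==k)
    rc=cv2.approxPolyDP(cv2.findContours((l==k).astype(np.uint8),0,2)[0][0],1.2,True)[:,0]+[x0,y0]
    print(f,st[k,4],rc.tolist()); return p
for f,b in (('w4.png',(395,140,430,170)),('w5.png',(458,138,492,160))):
    p=dark(f,b)
    print([proj('wrist',p,rk(15+a,165+b,z)).round(1).tolist() for z in (84,48) for a,b in ((-9,-15),(-9,15),(9,15),(9,-15))])
for n in ('top','scene'):
    p=camera_params(n); print(n,proj(n,p,rk(15,165,84)),proj(n,p,rk(0,0,110)))
```

```text
w4.png 125 [[398, 150], [398, 158], [406, 161], [408, 158], [411, 160], [411, 157], [410, 159], [405, 157], [407, 155], [408, 156], [407, 153], [409, 152], [407, 150], [411, 149], [411, 152], [415, 149]]
[[404.7, 151.6], [425.9, 151.4], [425.6, 165.3], [404.5, 165.7], [395.3, 148.6], [415.2, 148.4], [415.0, 161.3], [395.2, 161.7]]
w5.png 21 [[461, 153], [461, 157], [466, 159], [461, 157], [462, 155], [464, 156], [466, 154], [463, 155]]
[[470.4, 155.0], [487.5, 155.1], [486.8, 167.9], [469.7, 168.1], [457.6, 151.7], [474.1, 151.8], [473.6, 163.8], [457.1, 164.0]]
top [176.22 249.39] [242.78 251.38]
scene [323.28 137.94] [279.65 162.98]
```

Run:
```python
from tabs import *
c,s=np.cos(YAW),np.sin(YAW)
def inv(X): d=X-O; return np.array([c*d[0]+s*d[1],-s*d[0]+c*d[1]])
for f,x0,pts in (('w4.png',180,[(22,58),(300,36),(595,20),(600,45)]),('w5.png',240,[(57,320),(300,307),(605,303)])):
    p,_=load(f)
    for u,v in pts: print(f,inv(plane('wrist',p,(x0+u/3,110+(v if f=='w4.png' else v-270)/3),28)))
# ledge top front edge / bench-side lock plate
O[:2]=[525.6,104.5]
go(rk(15,165,160),YAW)
```

```bash
sed -i 's/O=np.array(.*)/O=np.array([525.6,104.5,0.])/' h.py; tail -2 h.py
```

```text
w4.png [ -33.29 -133.93]
w4.png [-33.46  -4.63]
w4.png [-37.27 132.18]
w4.png [-25.54 134.37]
w5.png [ -34.4 -133.1]
w5.png [-35.2  -22.48]
w5.png [-37.44 132.8 ]
go [ 27.07 269.93 169.19] turn 1.5160510602790638
YAW=np.arctan2(.0604,.998); O=np.array([525.6,104.5,0.])
def rk(x,y,z): c,s=np.cos(YAW),np.sin(YAW); return O+[c*x-s*y,s*x+c*y,z]
```

```bash
sed -i 's/^YAW.*/YAW=.072; O=np.array([528.3,103.8,0.])/' h.py
```

Run:
```python
from h import *
go(rk(15,165,140),YAW)
```

```text
go [ 26.09 269.3  189.19] turn 1.5044983722428418
```

>>> creep_tool(offsets=[[[5,45,0,0.18,85],[10,90,0,0.36,85],[15,135,0,0.54,80],[20,180,0,0.72,70],[26,220,40,0.9,60],[26,250,90,1.08,50],[26,269,130,1.26,50],[26,269,160,1.44,50],[26,269,189,1.504,50],[26,269,189,1.504,50],[26,269,189,1.504,50]]])

```text
time: 13.02
position: [531.9, 269.3, 141.5]
orientation: [-0.003, 0.681, 0.733, -0.003]
wrist_force: [-0.1, 0.1, 0.7]
grip_width: 50.0
grip_force: 0.0
```

```bash
python3 -c "
from h import *
go(rk(15,165,58),YAW); p,im=shot('wrist','w6.png'); print(status.sense()['joint_pos'])"
```

```text
go [ 0.24  0.21 83.46] turn 0.0018805802472019462
[0.47 0.19 0.12 1.51 0.   1.96]
```

View pics/w6.png

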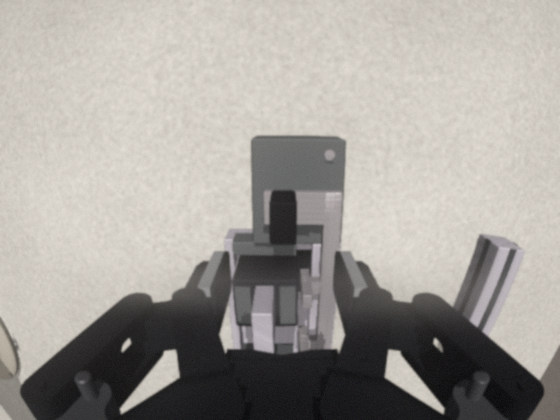

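>>> creep_tool(offsets=[[[0,0,40,0,50],[0,0,75,0,50],[0,0,82,0,50],[0,0,82,0,50],[0,0,82,0,10],[0,0,82,0,10],[0,0,82,0,10],[0,0,82,0,10]]])

```text
time: 14.08
position: [531.9, 268.8, 59.9]
orientation: [-0.002, 0.681, 0.732, -0.003]
wrist_force: [-0.4, -0.2, 6.3]
grip_width: 17.1
grip_force: 58.9
```

>>> creep_tool(offsets=[[[10,0,0,0,10],[20,0,0,0,10],[28,0,0,0,10],[33,0,0,0,10],[34,0,0,0,10],[34,0,0,0,10],[34,0,0,0,10],[34,0,0,0,10]]])

```text
time: 15.08
position: [529.7, 298.2, 59.8]
orientation: [0.0, 0.683, 0.731, -0.006]
wrist_force: [0.3, -24.6, 12.3]
grip_width: 16.8
grip_force: 59.7
```

```bash
python3 -c "
from h import *
s=status.sense(); d=s['position']-O; print(np.cos(YAW)*d[0]+np.sin(YAW)*d[1],-np.sin(YAW)*d[0]+np.cos(YAW)*d[1],s['wrist_force'],s['grip_force'])"
```

```text
15.424360460874565 193.80417852625555 [  0.35 -24.58  12.27] 59.667983651161194
```

>>> creep_tool(offsets=[[[3,0,0,0,10],[5,0,0,0,10],[5,0,0,0,10],[5,0,0,0,10]]])

```text
time: 15.58
position: [529.7, 298.7, 59.6]
orientation: [0.003, 0.684, 0.73, -0.009]
wrist_force: [1.4, -48.2, 17.8]
grip_width: 16.6
grip_force: 60.5
```

```bash
python3 -c "
from h import *
s=status.sense(); d=s['position']-O; print(-np.sin(YAW)*d[0]+np.cos(YAW)*d[1],s['wrist_force'],s['ft_torque'])"
```

```text
194.2489672585006 [  1.39 -48.19  17.77] [-8.89 -0.51  0.55]
```

>>> creep_tool(offsets=[[[-3,0,0,0,10],[-5,0,0,0,10],[-5,0,0,0,50],[-5,0,0,0,50],[-5,0,-40,0,50],[-5,0,-80,0,50],[-5,0,-80,0,50],[-5,0,-80,0,50]]])

```text
time: 16.58
position: [529.2, 302.8, 137.4]
orientation: [-0.003, 0.681, 0.732, -0.004]
wrist_force: [-0.2, 0.4, -0.2]
grip_width: 49.8
grip_force: 0.0
```

```bash
python3 -c "
from h import *
shot('wrist','w7.png');print(status.sense()['position']); shot('top','t7.png')"
```

```text
[528.91 302.53 136.84]
```

View pics/w7.png

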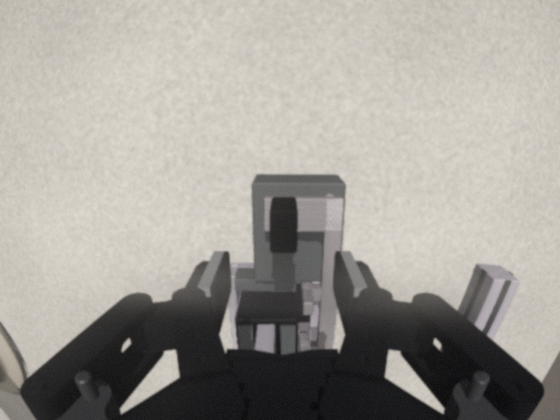

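Run:
```python
from h import *
c,s=np.cos(YAW),np.sin(YAW)
for f,lo in (('w6.png',175),('w7.png',180)):
    p,im=load(f); g=cv2.cvtColor(im,6).astype(float)
    for col in (279,284,289):
        k=g[lo:265,col]; dd=np.diff(k); i=np.argmin(dd[:40]); print(f,col,lo+i, k[i-2:i+4].round(), end=' ')
        for z in(84,): d=plane('wrist',p,(col,lo+i+.5),z)-O; print([c*d[0]+s*d[1],-s*d[0]+c*d[1]])
    print(p['tvec'],p['rvec'])
```

```text
w6.png 279 189 [102. 101.  92.  70.  51.  38.] [np.float64(11.787425673689812), np.float64(189.42495155287796)]
w6.png 284 189 [104. 101.  89.  67.  48.  41.] [np.float64(14.945213580188742), np.float64(189.43575454375832)]
w6.png 289 189 [104. 101.  88.  65.  51.  42.] [np.float64(18.102757932278596), np.float64(189.44836841022678)]
[-547.44  207.6   362.3 ] [-2.85 -0.11 -0.  ]
w7.png 279 196 [108. 103.  93.  68.  52.  48.] [np.float64(11.488751876921722), np.float64(219.40966674139034)]
w7.png 284 196 [101. 103.  92.  69.  52.  45.] [np.float64(14.600181551392307), np.float64(219.41549604511658)]
w7.png 289 196 [106. 101.  92.  70.  48.  45.] [np.float64(17.711208460872985), np.float64(219.42241039027724)]
[-546.38  241.68  369.24] [-2.85 -0.1   0.  ]
```

>>> creep_tool(offsets=[[[-25,0,0,0,50],[-25,0,0,0,50],[-25,0,0,0,50],[-25,0,0,0,50]]], only="pos")

```text
position: [531.1, 277.6, 138.0]
```

Run:
```python
from h import *
c,s=np.cos(YAW),np.sin(YAW)
shot('wrist','w8.png')
def inv(X): d=X-O; return np.array([c*d[0]+s*d[1],-s*d[0]+c*d[1]])
for f,lo,hi in (('w6.png',175,205),('w7.png',180,215),('w8.png',120,205)):
    p,im=load(f); g=cv2.GaussianBlur(cv2.cvtColor(im,6).astype(float),(7,1),0)
    k=g[lo:hi,284]; dd=np.diff(k); i=np.argmin(dd)
    w=np.clip(-dd[i-2:i+3],0,None); e=lo+i+.5+(w*np.arange(-2,3)).sum()/w.sum()
    print(f,e,inv(plane('wrist',p,(284,e),48)),inv(plane('wrist',p,(284,e),84)))
```

```text
w6.png 189.82657657657657 [ 14.89 180.69] [ 14.95 189.22]
w7.png 196.72331386086032 [ 14.46 209.91] [ 14.6  219.27]
w8.png 144.99456604928824 [ 14.68 222.74] [ 14.8  226.18]
```

View pics/w8.png

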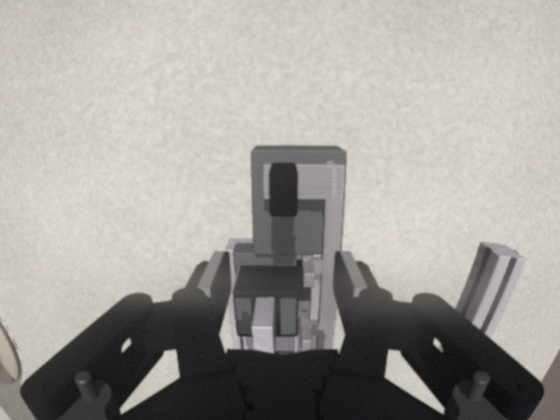

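Run:
```python
from h import *
c,s=np.cos(YAW),np.sin(YAW)
def inv(X): d=X-O; return np.array([c*d[0]+s*d[1],-s*d[0]+c*d[1]])
for f,lo,hi in (('w6.png',175,205),('w7.png',180,215),('w8.png',152,185)):
    p,im=load(f); g=cv2.GaussianBlur(cv2.cvtColor(im,6).astype(float),(7,1),0)
    k=g[lo:hi,284]; dd=np.diff(k); i=np.argmin(dd)
    w=np.clip(-dd[i-2:i+3],0,None); e=lo+i+.5+(w*np.arange(-2,3)).sum()/w.sum()
    print(f,e,inv(plane('wrist',p,(284,e),48)),inv(plane('wrist',p,(284,e),84)))
    # near edge of black (grip top near edge / side) and bar end
    k=g[e.astype(int):265,284]; print((k[::3]).round().tolist())
    k=g[lo-30:hi,318]; print('bar',lo-30,k[::2].round().tolist())
```

```text
w6.png 189.82657657657657 [ 14.89 180.69] [ 14.95 189.22]
[90.0, 42.0, 43.0, 40.0, 40.0, 44.0, 40.0, 39.0, 41.0, 39.0, 39.0, 39.0, 39.0, 37.0, 37.0, 37.0, 38.0, 39.0, 42.0, 70.0, 73.0, 72.0, 55.0, 40.0, 42.0, 44.0]
bar 145 [110.0, 111.0, 108.0, 107.0, 109.0, 108.0, 108.0, 109.0, 108.0, 106.0, 107.0, 106.0, 105.0, 106.0, 106.0, 104.0, 105.0, 105.0, 106.0, 106.0, 107.0, 105.0, 111.0, 131.0, 154.0, 153.0, 151.0, 152.0, 153.0, 152.0]
w7.png 196.72331386086032 [ 14.46 209.91] [ 14.6  219.27]
[92.0, 46.0, 45.0, 46.0, 41.0, 48.0, 44.0, 41.0, 40.0, 41.0, 42.0, 40.0, 40.0, 39.0, 41.0, 40.0, 40.0, 42.0, 42.0, 62.0, 72.0, 72.0, 75.0]
bar 150 [203.0, 203.0, 201.0, 202.0, 202.0, 202.0, 204.0, 203.0, 201.0, 204.0, 205.0, 201.0, 154.0, 96.0, 92.0, 95.0, 101.0, 114.0, 108.0, 107.0, 106.0, 106.0, 105.0, 115.0, 143.0, 156.0, 150.0, 149.0, 149.0, 151.0, 149.0, 149.0, 147.0]
w8.png 162.2017313746065 [ 14.67 210.25] [ 14.8  215.63]
[85.0, 50.0, 47.0, 48.0, 47.0, 47.0, 45.0, 45.0, 43.0, 45.0, 43.0, 43.0, 41.0, 40.0, 39.0, 41.0, 41.0, 39.0, 55.0, 71.0, 73.0, 72.0, 72.0, 71.0, 72.0, 71.0, 70.0, 72.0, 71.0, 73.0, 71.0, 72.0, 74.0, 74.0, 77.0]
bar 122 [206.0, 205.0, 205.0, 206.0, 206.0, 208.0, 207.0, 206.0, 207.0, 207.0, 206.0, 192.0, 122.0, 98.0, 111.0, 116.0, 109.0, 109.0, 111.0, 110.0, 112.0, 140.0, 159.0, 154.0, 154.0, 152.0, 154.0, 154.0, 154.0, 152.0, 151.0, 154.0]
```

Run:
```python
from h import *
go(rk(15,194.5,56),YAW)
```

```text
go [21.35  0.45 82.02] turn -0.0006337291133511336
```

>>> creep_tool(offsets=[[[21.5,0,30,0,50],[21.5,0,70,0,50],[21.5,0,81,0,50],[21.5,0,81,0,50],[21.5,0,81,0,10],[21.5,0,81,0,10],[21.5,0,81,0,10]]])

```text
time: 18.1
position: [529.7, 299.2, 58.9]
orientation: [-0.002, 0.682, 0.732, -0.003]
wrist_force: [-1.0, -0.3, 6.0]
grip_width: 16.7
grip_force: 58.9
```

>>> creep_tool(offsets=[[[4,0,0,0,10],[8,0,0,0,10],[10,0,0,0,10],[10,0,0,0,10],[10,0,0,0,10]]])

```text
time: 18.73
position: [529.6, 300.0, 58.6]
orientation: [0.003, 0.684, 0.73, -0.009]
wrist_force: [2.2, -49.2, 16.5]
grip_width: 16.9
grip_force: 60.6
```

>>> creep_tool(offsets=[[[-6,0,0,0,10],[-10,0,0,0,10],[-16,0,0,0,10],[-16,0,0,0,10]]])

```text
time: 19.23
position: [530.2, 292.7, 58.8]
orientation: [-0.002, 0.682, 0.732, -0.003]
wrist_force: [-0.6, -1.9, 6.1]
grip_width: 17.2
grip_force: 59.2
```

>>> creep_tool(offsets=[[[10,0,0,0,10],[16,0,0,0,10],[22,0,0,0,10],[22,0,0,0,10],[22,0,0,0,10]]])

```text
time: 19.85
position: [529.3, 303.8, 58.0]
orientation: [0.005, 0.684, 0.729, -0.01]
wrist_force: [3.0, -58.8, 16.1]
grip_width: 17.0
grip_force: 61.9
```

>>> creep_tool(offsets=[[[-12,0,0,0,10],[-12,0,0,0,50],[-12,0,0,0,50],[-12,0,-40,0,50],[-12,0,-80,0,50],[-12,0,-80,0,50],[-12,0,-80,0,50]]])

```text
time: 20.72
position: [529.0, 303.6, 136.3]
orientation: [-0.003, 0.681, 0.732, -0.004]
wrist_force: [-0.3, -0.3, -0.5]
grip_width: 50.2
grip_force: 0.0
```

Create lockm.py:
```python
from h import *
import sys
f=sys.argv[1]; p,im=shot('wrist',f)
c,s=np.cos(YAW),np.sin(YAW)
def inv(X): d=X-O; return np.array([c*d[0]+s*d[1],-s*d[0]+c*d[1]])
g=cv2.GaussianBlur(cv2.cvtColor(im,6).astype(float),(7,1),0)
for f2 in (f,'w6.png','w7.png','w8.png'):
    p,im=load(f2); g=cv2.GaussianBlur(cv2.cvtColor(im,6).astype(float),(7,1),0)[:,284]
    dn=[(i,round(g[i-2]-g[i+2])) for i in range(100,262) if g[i-2]-g[i+2]>25 and g[i-2]-g[i+2]>=max(g[j-2]-g[j+2] for j in range(i-3,i+4))]
    up=[(i,round(g[i+2]-g[i-2])) for i in range(100,262) if g[i+2]-g[i-2]>18 and g[i+2]-g[i-2]>=max(g[j+2]-g[j-2] for j in range(i-3,i+4))]
    print(f2,[(i,d,inv(plane('wrist',p,(284,i),48))[1].round(1)) for i,d in dn],[(i,d,inv(plane('wrist',p,(284,i),84))[1].round(1)) for i,d in up])
```

```bash
python3 lockm.py w9.png
```

```text
w9.png [(175, 103, np.float64(227.2)), (203, 61, np.float64(206.2))] [(183, 20, np.float64(229.1)), (259, 29, np.float64(177.9))]
w6.png [(135, 101, np.float64(221.5)), (190, 60, np.float64(180.6)), (255, 31, np.float64(127.5))] [(244, 32, np.float64(152.2))]
w7.png [(174, 103, np.float64(226.9)), (197, 57, np.float64(209.7))] [(182, 20, np.float64(228.6)), (252, 29, np.float64(181.7))]
w8.png [(145, 101, np.float64(222.7)), (162, 58, np.float64(210.4))] [(216, 34, np.float64(181.2))]
```

>>> creep_tool(offsets=[[[-7,0,30,0,50],[-7,0,70,0,50],[-7,0,78,0,50],[-7,0,78,0,50],[-7,0,78,0,10],[-7,0,78,0,10],[-7,0,78,0,10],[-3,0,78,0,10],[1,0,78,0,10],[3,0,78,0,10],[3,0,78,0,10],[3,0,78,0,10]]])

```text
time: 22.28
position: [529.6, 299.8, 60.6]
orientation: [0.002, 0.683, 0.73, -0.007]
wrist_force: [0.8, -33.5, 14.0]
grip_width: 16.8
grip_force: 60.5
```

>>> creep_tool(offsets=[[[-2,0,0,0,10],[-3,0,0,0,10],[-3,0,0,0,10]]])

```text
time: 22.65
position: [529.6, 299.8, 60.7]
orientation: [-0.0, 0.682, 0.731, -0.005]
wrist_force: [0.4, -18.6, 10.5]
grip_width: 16.9
grip_force: 60.0
```

>>> creep_tool(offsets=[[[0,0,0,0,50],[0,0,0,0,50],[0,0,-40,0,50],[0,0,-79,0,50],[0,0,-79,0,50],[0,0,-79,0,50]]])

```text
time: 23.4
position: [529.1, 303.2, 137.4]
orientation: [-0.003, 0.681, 0.732, -0.004]
wrist_force: [0.3, 0.4, -0.6]
grip_width: 50.0
grip_force: 0.0
```

```bash
python3 lockm.py w10.png | head -1
```

```text
w10.png [(174, 101, np.float64(227.3)), (198, 62, np.float64(209.3))] [(182, 21, np.float64(229.0)), (253, 30, np.float64(181.4))]
```

Run:
```python
from h import *
go([533.7,7.9,140],YAW+np.pi/2)
go([533.7,7.9,240],YAW+np.pi/2)
```

```text
go [-294.67  -16.3    -2.49] turn 1.570344058617203
go [-294.84  -17.43 -102.48] turn 1.570344058617203
```

>>> creep_tool(offsets=[[[-20,0,-30,-0.15,50],[-55,0,-50,-0.33,50],[-95,-5,-50,-0.51,50],[-135,-5,-50,-0.69,50],[-175,-10,-50,-0.87,50],[-215,-10,-50,-1.05,50],[-250,-14,-50,-1.23,50],[-275,-16,-50,-1.41,50],[-295,-17,-30,-1.571,50],[-295,-17,-10,-1.571,50],[-295,-17,-3,-1.571,50],[-295,-17,-3,-1.571,50]]])

```text
time: 24.95
position: [533.0, 7.7, 140.9]
orientation: [-0.006, -0.036, 0.999, -0.001]
wrist_force: [-0.4, 0.3, 0.8]
grip_width: 50.2
grip_force: 0.0
```

Run:
```python
from tabs import *
p,im=shot('wrist','w11.png'); go([533.7,7.9,77],YAW+np.pi/2)
print(proj('wrist',p,[533.7,7.9,110]),status.sense()['joint_pos'])
```

```text
go [-1.03  0.14 64.59] turn -0.00030249543939442347
[282.02 245.83] [ 0.02  0.04 -0.04  1.49 -0.   -0.06]
```

View pics/w11.png

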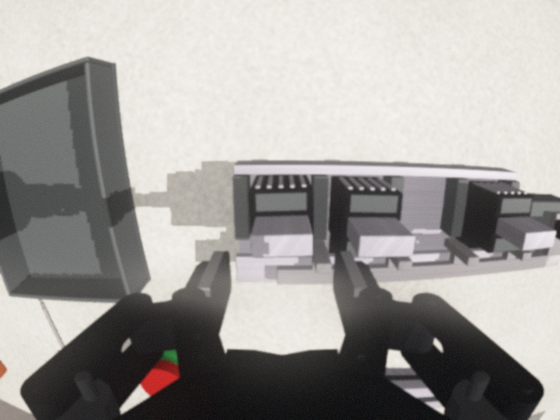

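>>> creep_tool(offsets=[[[-1,0,35,0,50],[-1,0,60,0,50],[-1,0,64,0,50],[-1,0,64,0,50],[-1,0,64,0,20],[-1,0,64,0,20],[-1,0,64,0,20]]])

```text
time: 25.88
position: [534.7, 7.6, 79.3]
orientation: [-0.003, -0.036, 0.999, -0.001]
wrist_force: [-0.7, 0.1, 6.5]
grip_width: 34.9
grip_force: 61.1
```

>>> creep_tool(offsets=[[[0,0,-3,0,20],[-6,0,-4,0,20],[-12,0,-7,0,20],[-18,0,-9,0,20],[-18,0,-9,0,20]]])

```text
time: 26.5
position: [551.1, 9.0, 85.8]
orientation: [-0.006, -0.036, 0.999, -0.001]
wrist_force: [-5.1, 0.9, -0.4]
grip_width: 35.2
grip_force: 60.8
```

>>> creep_tool(offsets=[[[-7,0,-2,0,20],[-14,0,-4,0,20],[-21,0,-6,0,20],[-27,0,-7,0,20],[-27,0,-7,0,20],[-27,0,-7,0,20]]])

```text
time: 27.25
position: [577.9, 10.8, 92.3]
orientation: [-0.006, -0.036, 0.999, -0.001]
wrist_force: [-4.8, 0.4, -1.9]
grip_width: 34.7
grip_force: 60.9
```

```bash
python3 -c "
from h import *
shot('scene','s1.png')"
```

>>> creep_tool(offsets=[[[5,0,0,0,20],[13,0,0,0,20],[21,0,0,0,20],[29,0,0,0,20],[29,0,0,0,20]]])

```text
time: 27.92
position: [549.4, 8.6, 93.7]
orientation: [-0.005, -0.036, 0.999, -0.001]
wrist_force: [0.5, 0.7, -3.9]
grip_width: 34.7
grip_force: 60.7
```

```bash
python3 -c "
from h import *
shot('scene','s2.png')
p=camera_params('scene'); u,v=proj('scene',p,tool()[0]).astype(int); print(u,v)
a=[cv2.resize(cv2.imread('pics/'+f)[v-60:v+60,u-60:u+60],None,fx=3.3,fy=3.3,interpolation=2) for f in ('s1.png','s2.png')]
cv2.imwrite('pics/s12.png',np.hstack(a))"
```

```text
258 193
```

View pics/s12.png

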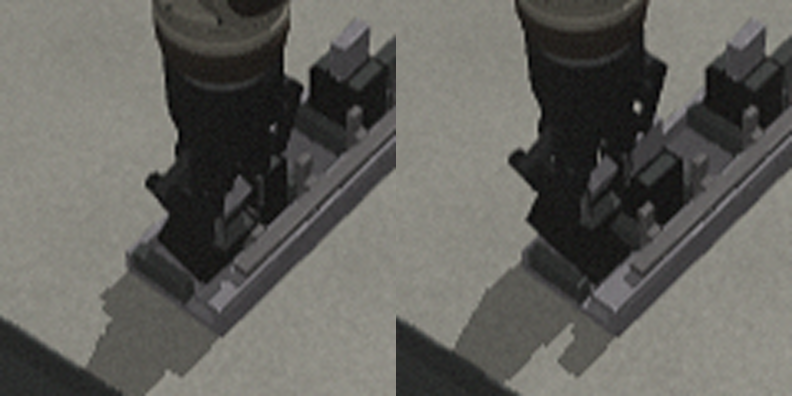

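>>> creep_tool(offsets=[[[0,0,-30,0,20],[0,0,-70,0,20],[0,0,-105,0,20],[0,0,-105,0,20]]])

```text
time: 28.48
position: [552.3, 8.9, 201.2]
orientation: [-0.002, -0.036, 0.999, -0.001]
wrist_force: [1.0, 0.3, -4.4]
grip_width: 35.1
grip_force: 61.1
```

Run:
```python
from h import *
# dark mask polygons of tray
for f,x0,y0,x1,y1 in (('w4.png',10,60,150,240),('w5.png',50,55,210,245),('w1.png',380,55,520,225)):
    p,im=load(f); g=cv2.cvtColor(im,6)[y0:y1,x0:x1]; m=cv2.morphologyEx((g<105).astype(np.uint8),cv2.MORPH_OPEN,np.ones((7,7)))
    cs=max(cv2.findContours(m,0,2)[0],key=cv2.contourArea); h=cv2.convexHull(cs)
    q=cv2.approxPolyDP(h,5,True)[:,0]+[x0,y0]; print(f,q.tolist())
    for c in q: print('  ',plane('wrist',p,c,50)[:2])
```

```text
w4.png [[115, 77], [140, 210], [48, 229], [21, 107], [94, 77]]
   [ 421.38 -133.85]
   [ 614.13 -104.83]
   [ 649.66 -293.74]
   [ 441.83 -326.39]
   [ 416.65 -170.14]
w5.png [[163, 69], [189, 218], [94, 232], [80, 193], [65, 99]]
   [ 418.1  -159.13]
   [ 625.18 -130.04]
   [ 650.56 -293.87]
   [ 587.6  -309.88]
   [ 441.87 -325.42]
w1.png [[504, 69], [505, 205], [420, 218], [402, 212], [391, 70]]
   [ 652.87 -295.32]
   [ 444.11 -327.57]
   [ 417.81 -174.02]
   [ 425.77 -144.15]
   [ 619.3  -110.36]
```

Add to h.py:
```python
TY=.154; TC=np.array([532.5,-227,0.])
def tr(x,y,z): c,s=np.cos(TY),np.sin(TY); return TC+[c*x-s*y,s*x+c*y,z]
```

Run:
```python
from h import *
go(tr(73,-40,200),TY+np.pi/2); go(tr(73,-40,92),TY+np.pi/2)
```

```text
go [ -39.46 -267.68    1.37] turn -0.08264020023906382
go [ -39.97 -267.53  109.37] turn -0.08264020023906382
```

>>> creep_tool(offsets=[[[-5,-30,0,-0.02,20],[-10,-70,0,-0.04,20],[-16,-110,0,-0.06,20],[-22,-150,0,-0.083,20],[-28,-190,0,-0.083,20],[-34,-230,0,-0.083,20],[-38,-255,0,-0.083,20],[-40,-268,0,-0.083,20],[-40,-268,30,-0.083,20],[-40,-268,70,-0.083,20],[-40,-268,100,-0.083,20],[-40,-268,100,-0.083,20]]])

```text
time: 29.98
position: [607.4, -254.5, 95.0]
orientation: [-0.007, -0.077, 0.997, 0.001]
wrist_force: [0.5, 0.2, -2.8]
grip_width: 34.9
grip_force: 61.0
```

>>> creep_tool(offsets=[[[0,0,4,0,20],[0,0,8,0,20],[0,0,8,0,20]]])

```text
time: 30.35
position: [609.1, -255.9, 90.9]
orientation: [-0.004, -0.077, 0.997, -0.001]
wrist_force: [0.8, 0.1, -3.2]
grip_width: 34.9
grip_force: 61.1
```

```bash
python3 -c "
from h import *
go(tr(73,-40,86),TY+np.pi/2);go(tr(37,-40,74),TY+np.pi/2)"
```

```text
go [-1.74  0.28  4.85] turn 0.0004549394960708941
go [34.15  0.3  17.18] turn 0.0004549394960708941
```

>>> creep_tool(offsets=[[[0,0,3,0,20],[0,0,6,0,20],[0,0,6,0,20]]])

```text
time: 30.72
position: [609.3, -256.0, 86.4]
orientation: [-0.004, -0.077, 0.997, -0.001]
wrist_force: [-3.2, 2.0, 7.4]
grip_width: 35.3
grip_force: 62.6
```

>>> creep_tool(offsets=[[[5,0,1,0,20],[11,0,3,0,20],[17,0,5,0,20],[23,0,8,0,20],[29,0,11,0,20],[35,0,14,0,20],[35,0,14,0,20]]])

```text
time: 31.6
position: [575.0, -261.6, 74.5]
orientation: [-0.002, -0.077, 0.997, -0.001]
wrist_force: [-5.7, 2.1, 17.0]
grip_width: 34.9
grip_force: 66.9
```

```bash
python3 -c "
from h import *
go(tr(37,-40,74),TY+np.pi/2)"
```

```text
go [-0.29  0.76  0.45] turn 0.00019184630664459412
```

>>> creep_tool(offsets=[[[0,0,2,0,20],[0,0,2,0,20],[0,0,0,0,20],[0,0,0,0,50],[0,0,0,0,50],[0,0,0,0,50],[0,0,-40,0,50],[0,0,-80,0,50],[0,0,-110,0,50],[0,0,-110,0,50]]])

```text
time: 32.85
position: [576.1, -261.5, 183.1]
orientation: [-0.003, -0.077, 0.997, -0.001]
wrist_force: [-0.4, 0.4, -1.0]
grip_width: 50.0
grip_force: 0.0
```

Run:
```python
from h import *
p,im=shot('wrist','w12.png')
print([proj('wrist',p,tr(37+a,-40+b,105)).round().tolist() for a,b in((-7,-18),(-7,18),(7,18),(7,-18))])
go([530.2,71.5,150],YAW+np.pi/2)
```

```text
[[258.0, 208.0], [308.0, 209.0], [308.0, 227.0], [258.0, 227.0]]
go [ -6.57 335.79  30.73] turn 0.08245437111593734
```

View pics/w12.png

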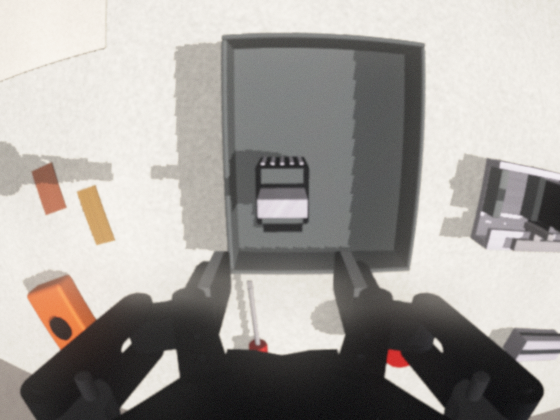

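>>> creep_tool(offsets=[[[0,40,0,0.02,50],[-1,85,0,0.04,50],[-2,130,0,0.06,50],[-3,180,0,0.082,50],[-4,230,0,0.082,50],[-5,275,0,0.082,50],[-6,310,0,0.082,50],[-7,336,0,0.082,50],[-7,336,30,0.082,50],[-7,336,50,0.082,50],[-7,336,50,0.082,50]]])

```text
time: 34.28
position: [528.4, 71.8, 127.6]
orientation: [-0.007, -0.036, 0.999, -0.001]
wrist_force: [-0.6, 0.1, 0.8]
grip_width: 50.1
grip_force: 0.0
```

Run:
```python
from tabs import *
p,im=shot('wrist','w13.png'); u,v=proj('wrist',p,[530.2,71.5,110]); print(u,v)
g=cv2.cvtColor(im,6)[int(v)-3:int(v)+3].mean(0); print(g[235:330:3].round())
go([530.2,71.5,77],YAW+np.pi/2);
```

```text
281.01538093027176 257.02998254109
[ 93.  93.  93. 102. 129. 148. 149. 148. 148. 150. 152. 151. 152. 156.
 158. 158. 154. 152. 150. 150. 170. 210. 210. 209. 210. 210. 147.  97.
  98.  95.  95. 109.]
go [-1.73 -0.35 52.16] turn 0.00043005138017937483
```

>>> creep_tool(offsets=[[[-1,0,30,0,50],[-1,0,48,0,50],[-1,0,51,0,50],[-1,0,51,0,50],[-1,0,51,0,20],[-1,0,51,0,20],[-1,0,51,0,20]]])

```text
time: 35.2
position: [531.1, 71.9, 80.7]
orientation: [-0.004, -0.036, 0.999, -0.001]
wrist_force: [-0.4, -1.6, 6.4]
grip_width: 35.0
grip_force: 60.9
```

>>> creep_tool(offsets=[[[0,0,-3,0,20],[-6,0,-4,0,20],[-12,0,-7,0,20],[-18,0,-9,0,20],[-25,0,-11,0,20],[-32,0,-13,0,20],[-39,0,-15,0,20],[-45,0,-16,0,20],[-45,0,-16,0,20],[-45,0,-16,0,20]]])

```text
time: 36.45
position: [574.8, 75.1, 94.1]
orientation: [-0.006, -0.036, 0.999, -0.001]
wrist_force: [-4.7, -0.6, -4.9]
grip_width: 35.2
grip_force: 60.1
```

Same signature as before (moved 43.7 mm, −5 N at the toe). Draw back, lift, travel.

>>> creep_tool(offsets=[[[5,0,0,0,20],[13,0,0,0,20],[21,0,0,0,20],[29,0,0,0,20],[29,0,0,0,20],[29,0,-30,0,20],[29,0,-70,0,20],[29,0,-105,0,20],[29,0,-105,0,20],[29,0,-105,0,20]]])

```text
time: 37.7
position: [547.5, 73.3, 199.2]
orientation: [-0.005, -0.036, 0.999, -0.001]
wrist_force: [-0.6, -0.8, -3.1]
grip_width: 34.9
grip_force: 60.8
```

```bash
python3 -c "
from h import *
go(tr(73,40,200),TY+np.pi/2); go(tr(73,40,92),TY+np.pi/2)"
```

```text
go [ -32.83 -252.59   -0.81] turn -0.08163082233213359
go [ -33.98 -252.47  107.18] turn -0.08163082233213359
```

>>> creep_tool(offsets=[[[-5,-30,0,-0.02,20],[-10,-70,0,-0.04,20],[-16,-110,0,-0.06,20],[-22,-150,0,-0.082,20],[-28,-190,0,-0.082,20],[-33,-230,0,-0.082,20],[-34,-253,0,-0.082,20],[-34,-253,0,-0.082,20],[-34,-253,40,-0.082,20],[-34,-253,80,-0.082,20],[-34,-253,105,-0.082,20],[-34,-253,105,-0.082,20]]])

```text
time: 39.2
position: [597.3, -175.2, 92.9]
orientation: [-0.007, -0.078, 0.997, 0.0]
wrist_force: [-0.4, -0.7, -2.4]
grip_width: 34.9
grip_force: 60.8
```

>>> creep_tool(offsets=[[[0,0,3,0,20],[0,0,6,0,20],[0,0,6,0,20]]])

```text
time: 39.58
position: [599.0, -176.8, 89.8]
orientation: [-0.004, -0.077, 0.997, -0.001]
wrist_force: [0.4, 0.2, -2.0]
grip_width: 35.2
grip_force: 60.9
```

```bash
python3 -c "
from h import *
go(tr(73,40,86),TY+np.pi/2)"
```

```text
go [0.37 0.56 3.84] turn 0.0004801364176916234
```

>>> creep_tool(offsets=[[[0,0,3,0,20],[0,0,5,0,20],[0,0,5,0,20]]])

```text
time: 39.95
position: [599.5, -176.9, 87.6]
orientation: [-0.003, -0.077, 0.997, -0.001]
wrist_force: [-5.4, 2.3, 16.0]
grip_width: 34.8
grip_force: 63.3
```

>>> creep_tool(offsets=[[[5,0,1,0,20],[11,0,3,0,20],[17,0,5,0,20],[23,0,8,0,20],[29,0,11,0,20],[36,0,14,0,20],[36,0,15,0,20],[36,0,15,0,20]]])

```text
time: 40.95
position: [564.1, -182.8, 74.7]
orientation: [-0.002, -0.077, 0.997, -0.002]
wrist_force: [-9.5, 2.3, 27.1]
grip_width: 34.5
grip_force: 70.1
```

>>> creep_tool(offsets=[[[0,0,-1,0,20],[0,0,-1,0,50],[0,0,-1,0,50],[0,0,-1,0,50],[0,0,-40,0,50],[0,0,-80,0,50],[0,0,-110,0,50],[0,0,-110,0,50]]])

```text
time: 41.95
position: [565.0, -182.5, 181.9]
orientation: [-0.003, -0.077, 0.997, -0.001]
wrist_force: [0.4, 0.9, 0.0]
grip_width: 49.9
grip_force: 0.0
```

Run:
```python
from h import *
shot('wrist','w14.png'); shot('scene','s3.png')
go([522.1,199.4,180],YAW+np.pi/2)
```

```text
go [-17.29 383.42  -1.33] turn 0.08244817294299112
```

>>> creep_tool(offsets=[[[0,40,0,0.02,50],[-3,85,0,0.04,50],[-6,130,0,0.06,50],[-9,180,0,0.082,50],[-12,230,0,0.082,50],[-14,280,0,0.082,50],[-16,325,0,0.082,50],[-17,360,0,0.082,50],[-17,383,0,0.082,50],[-17,383,30,0.082,50],[-17,383,50,0.082,50],[-17,383,50,0.082,50]]])

```text
time: 43.55
position: [519.9, 198.3, 126.4]
orientation: [-0.007, -0.036, 0.999, -0.002]
wrist_force: [-1.3, -0.4, 0.4]
grip_width: 50.0
grip_force: 0.0
```

Run:
```python
from tabs import *
p,im=shot('wrist','w15.png'); u,v=proj('wrist',p,[522.1,199.4,110]); print(u,v)
g=cv2.cvtColor(im,6)[int(v)-3:int(v)+3].mean(0); print(g[235:330:3].round())
go([522.1,199.4,77],YAW+np.pi/2); print(status.sense()['joint_pos'])
```

```text
283.56143799458596 258.7632510934364
[ 93.  93.  94.  96. 119. 135. 147. 148. 148. 150. 148. 151. 153. 151.
 154. 157. 156. 154. 151. 149. 149. 176. 209. 208. 208. 207. 209. 188.
  94.  94.  93.  92.]
go [-2.2   0.87 50.97] turn 0.00042108882415425875
[ 0.36  0.1  -0.01  1.47  0.    0.29]
```

>>> creep_tool(offsets=[[[-1,0,30,0,50],[-1,0,47,0,50],[-1,0,50,0,50],[-1,0,50,0,50],[-1,0,50,0,20],[-1,0,50,0,20],[-1,0,50,0,20]]])

```text
time: 44.48
position: [522.6, 199.2, 80.6]
orientation: [-0.004, -0.036, 0.999, -0.0]
wrist_force: [-0.7, 1.2, 6.0]
grip_width: 34.9
grip_force: 61.2
```

>>> creep_tool(offsets=[[[0,0,-3,0,20],[-6,0,-4,0,20],[-12,0,-7,0,20],[-18,0,-9,0,20],[-25,0,-11,0,20],[-32,0,-13,0,20],[-39,0,-15,0,20],[-45,0,-16,0,20],[-45,0,-16,0,20],[-45,0,-16,0,20]]])

```text
time: 45.72
position: [566.1, 202.0, 93.9]
orientation: [-0.006, -0.036, 0.999, -0.001]
wrist_force: [-4.8, 0.7, -4.4]
grip_width: 34.9
grip_force: 60.5
```

>>> creep_tool(offsets=[[[5,0,0,0,20],[13,0,0,0,20],[21,0,0,0,20],[29,0,0,0,20],[29,0,0,0,20],[29,0,-30,0,20],[29,0,-70,0,20],[29,0,-105,0,20],[29,0,-105,0,20],[29,0,-105,0,20]]])

```text
time: 46.98
position: [538.9, 200.1, 198.8]
orientation: [-0.005, -0.036, 0.999, -0.001]
wrist_force: [-0.1, 0.4, -4.5]
grip_width: 34.9
grip_force: 61.3
```

```bash
python3 -c "
from h import *
go(tr(-27,0,200),TY+np.pi/2); go(tr(-27,-40,92),TY+np.pi/2);go(tr(-27,40,92),TY+np.pi/2)
# check modules in tray: project tab predictions vs scene
shot('top','t2.png')"
```

```text
go [  64.22 -427.71    0.11] turn -0.08160237272669169
go [  59.78 -467.42  108.12] turn -0.08160237272669169
go [  66.3  -387.68  108.08] turn -0.08160237272669169
```

>>> creep_tool(offsets=[[[5,-30,0,-0.02,20],[12,-70,0,-0.04,20],[20,-115,0,-0.06,20],[28,-160,0,-0.082,20],[36,-205,0,-0.082,20],[44,-250,0,-0.082,20],[52,-295,0,-0.082,20],[60,-335,0,-0.082,20],[65,-370,0,-0.082,20],[66,-388,0,-0.082,20],[66,-388,0,-0.082,20]]])

```text
time: 48.4
position: [501.0, -192.1, 200.0]
orientation: [-0.006, -0.076, 0.997, -0.0]
wrist_force: [0.9, 0.3, -4.7]
grip_width: 35.2
grip_force: 61.6
```

>>> creep_tool(offsets=[[[0,0,40,0,20],[0,0,80,0,20],[0,0,105,0,20],[0,0,110,0,20],[0,0,110,0,20],[0,0,110,0,20]]])

```text
time: 49.15
position: [501.0, -191.7, 92.6]
orientation: [-0.004, -0.077, 0.997, -0.001]
wrist_force: [0.4, -0.2, -4.2]
grip_width: 35.2
grip_force: 61.4
```

```bash
python3 -c "
from h import *
go(tr(-27,40,87),TY+np.pi/2)"
```

```text
go [1.23 0.32 5.66] turn 0.0007889199001522851
```

>>> creep_tool(offsets=[[[0,0,3,0,20],[0,0,7,0,20],[0,0,7,0,20]]])

```text
time: 49.52
position: [501.2, -192.1, 87.7]
orientation: [-0.003, -0.077, 0.997, -0.001]
wrist_force: [-4.9, 2.4, 18.6]
grip_width: 34.9
grip_force: 64.3
```

>>> creep_tool(offsets=[[[5,0,1,0,20],[11,0,3,0,20],[17,0,5,0,20],[23,0,8,0,20],[29,0,11,0,20],[36,0,14,0,20],[36,0,15,0,20],[36,0,15,0,20]]])

```text
time: 50.52
position: [465.2, -197.9, 74.1]
orientation: [-0.003, -0.077, 0.997, -0.002]
wrist_force: [-12.6, 2.8, 29.9]
grip_width: 34.7
grip_force: 72.1
```

>>> creep_tool(offsets=[[[0,0,-2,0,20],[0,0,-2,0,50],[0,0,-2,0,50],[0,0,-2,0,50],[0,0,-40,0,50],[0,0,-80,0,50],[0,0,-120,0,50],[0,0,-160,0,50],[0,0,-160,0,50]]])

```text
time: 51.65
position: [467.1, -197.5, 232.5]
orientation: [-0.003, -0.077, 0.997, -0.002]
wrist_force: [0.1, -0.0, -1.0]
grip_width: 50.0
grip_force: 0.0
```

Run:
```python
from h import *
p,im=shot('wrist','w16.png'); t,im2=shot('top','t3.png')
a=cv2.resize(im[:420,100:520],(420,420)); u,v=proj('top',t,tr(0,0,50)).astype(int)
b=cv2.resize(im2[v-90:v+60,u-100:u+50],(420,420),interpolation=2)[:, :370]
cv2.imwrite('pics/fin.png',np.hstack([a,b]))
print(status.sense()['position'])
```

```text
[ 466.1  -197.1   229.15]
```

View pics/fin.png

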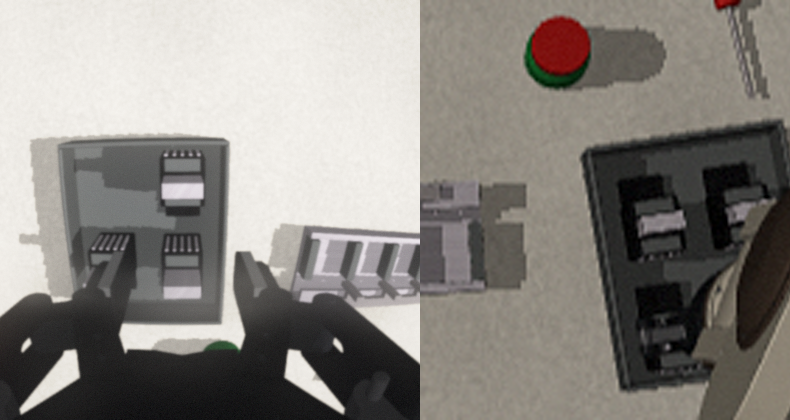

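Run:
```python
from h import *
go(rk(15,194.5,137),YAW)
```

```text
go [-139.61  480.37   90.66] turn -1.4883641139742263
```

>>> creep_tool(offsets=[[[-10,40,0,0.18,50],[-25,90,0,0.36,50],[-40,135,0,0.54,50],[-55,180,0,0.72,50],[-70,225,0,0.9,50],[-85,270,0,1.08,50],[-100,320,0,1.26,50],[-115,370,0,1.44,50],[-125,420,0,1.62,50],[-140,460,0,1.653,50],[-140,480,0,1.653,50],[-140,480,30,1.653,50]]])

```text
time: 53.25
position: [530.2, 300.1, 198.3]
orientation: [-0.003, 0.68, 0.733, -0.003]
wrist_force: [-1.0, 0.2, -0.1]
grip_width: 49.8
grip_force: 0.0
```

>>> creep_tool(offsets=[[[0,0,30,0,50],[0,0,55,0,50],[0,0,55,0,50],[0,0,55,0,50]]])

```text
time: 53.75
position: [529.8, 298.3, 143.9]
orientation: [-0.003, 0.681, 0.732, -0.004]
wrist_force: [-0.1, -0.1, 0.8]
grip_width: 49.8
grip_force: 0.0
```

```bash
python3 lockm.py w17.png | head -1
python3 -c "
from h import *
go(rk(15,194.5,58),YAW); print(status.sense()['joint_pos'])"
```

```text
w17.png [(168, 100, np.float64(225.8)), (189, 54, np.float64(209.8))] [(175, 20, np.float64(227.3)), (242, 29, np.float64(181.7))]
go [ 0.41 -0.02 86.38] turn 0.00017003378627555854
[0.51 0.22 0.16 1.52 0.   2.01]
```

>>> creep_tool(offsets=[[[0,0,40,0,50],[0,0,78,0,50],[0,0,84,0,50],[0,0,84,0,50],[0,0,84,0,10],[0,0,84,0,10],[0,0,84,0,10],[0,0,84,0,10]]])

```text
time: 54.8
position: [529.7, 298.9, 60.9]
orientation: [-0.002, 0.681, 0.732, -0.003]
wrist_force: [-0.9, -0.4, 5.7]
grip_width: 16.5
grip_force: 58.8
```

>>> creep_tool(offsets=[[[-10,0,0,0,10],[-20,0,0,0,10],[-28,0,0,0,10],[-32,0,0,0,10],[-34,0,0,0,10],[-34,0,0,0,10],[-34,0,0,0,10]]])

```text
time: 55.68
position: [532.1, 266.9, 61.0]
orientation: [-0.004, 0.681, 0.733, -0.001]
wrist_force: [-1.5, 11.6, 3.9]
grip_width: 16.9
grip_force: 58.7
```

>>> creep_tool(offsets=[[[-3,0,0,0,10],[-5,0,0,0,10],[-5,0,0,0,10],[-5,0,0,0,10]]])

```text
time: 56.18
position: [532.1, 266.8, 61.1]
orientation: [-0.007, 0.679, 0.734, 0.002]
wrist_force: [-1.9, 36.4, -0.5]
grip_width: 16.9
grip_force: 58.9
```

>>> creep_tool(offsets=[[[3,0,0,0,10],[5,0,0,0,10],[5,0,0,0,10],[5,0,0,0,50],[5,0,0,0,50],[5,0,0,0,50],[5,0,-40,0,50],[5,0,-80,0,50],[5,0,-80,0,50]]])

```text
time: 57.3
position: [533.5, 265.1, 142.7]
orientation: [-0.002, 0.681, 0.732, -0.001]
wrist_force: [1.0, 0.4, 0.3]
grip_width: 50.1
grip_force: 0.0
```

```bash
python3 lockm.py w18.png | head -1
```

```text
w18.png [(130, 89, np.float64(220.9)), (188, 58, np.float64(177.7))] [(241, 31, np.float64(149.7)), (250, 49, np.float64(143.2))]
```

>>> creep_tool(offsets=[[[-30,0,-40,-0.1,50],[-70,0,-90,-0.2,50],[-110,0,-130,-0.3,60],[-150,10,-150,-0.4,70],[-190,20,-150,-0.5,85],[-230,20,-150,-0.6,85],[-260,20,-150,-0.7,85],[-260,20,-150,-0.8,85],[-260,20,-150,-0.8,85],[-260,20,-150,-0.8,85]]])

```text
time: 58.6
position: [572.2, 7.3, 288.4]
orientation: [-0.005, 0.343, 0.939, -0.003]
wrist_force: [-0.2, 0.2, -0.4]
grip_width: 84.8
grip_force: 0.0
```

Run:
```python
from h import *
t,im=shot('top','t4.png'); s,im2=shot('scene','s4.png'); g=cv2.cvtColor(im,6)
for nm,f in (('top',im),('scene',im2)):
    P=t if nm=='top' else s
    m=np.zeros(f.shape[:2],np.uint8); cv2.fillConvexPoly(m,np.array([proj(nm,P,tr(a,b,60)) for a,b in((-104,-84),(-104,84),(104,84),(104,-84))]).astype(np.int32),1)
    b=((cv2.cvtColor(f,6)>115)&(m>0)).astype(np.uint8); n,l,st,c=cv2.connectedComponentsWithStats(b)
    for k in range(1,n):
        if st[k,4]>12:
            d=plane(nm,P,c[k],105)-TC; print(nm,c[k],st[k,4],[np.cos(TY)*d[0]+np.sin(TY)*d[1],-np.sin(TY)*d[0]+np.cos(TY)*d[1]])
```

```text
top [395.25 236.22] 51 [np.float64(30.40604502009396), np.float64(-38.41840312682649)]
top [363.79 240.79] 68 [np.float64(30.337273383172032), np.float64(37.64022491692826)]
top [370.74 282.71] 70 [np.float64(-69.64759731256349), np.float64(38.26283328632051)]
scene [166.19 218.95] 63 [np.float64(-68.84413561793649), np.float64(42.620713366149005)]
scene [137.66 243.87] 125 [np.float64(-72.60525205005285), np.float64(-40.515223010296445)]
scene [198.18 242.37] 49 [np.float64(33.18980863756813), np.float64(38.434566181518605)]
scene [229.89 247.84] 19 [np.float64(98.88801784224934), np.float64(67.72758182562424)]
scene [172.37 269.15] 41 [np.float64(33.148498344298474), np.float64(-41.12136153920267)]
```

Run:
```python
from h import *
t,_=load('t4.png'); s,_=load('s4.png')
for a,b in (((395.25,236.22),(172.37,269.15)),((363.79,240.79),(198.18,242.37)),((370.74,282.71),(166.19,218.95))): print(tri([ray('top',t,a),ray('scene',s,b)]))
# uprightness: vertical tab/block bright-strip orientation, jar and lock end positions
w,im=shot('wrist','w19.png'); g=cv2.cvtColor(im,6)
for x,y in ((31,-39),(31,38),(-69,39)):
    print(proj('wrist',w,tr(x,y,105)).round(),[proj('top',t,tr(x+a,y+b,105)).round(1).tolist() for a,b in ((-7,-18),(7,18))])
b=cv2.cvtColor(load('t4.png')[1],6)>115; n,l,st,c=cv2.connectedComponentsWithStats(b.astype(np.uint8))
for k in range(1,n):
    if 330<c[k][0]<420 and 205<c[k][1]<300 and st[k,4]>12 and st[k,4]<500: print(c[k],st[k])
```

```text
(array([ 568.84, -261.59,  100.05]), [np.float64(0.25781531355684106), np.float64(0.25781531355688264)])
(array([ 557.5 , -184.42,  102.94]), [np.float64(1.1942391164761885), np.float64(1.194239116476123)])
(array([ 458.7 , -197.69,  107.58]), [np.float64(1.9532777222771127), np.float64(1.9532777222770838)])
[127. 315.] [[403.4, 237.7], [387.5, 234.1]]
[154. 279.] [[371.6, 242.4], [355.7, 238.7]]
[ 93. 226.] [[378.5, 284.4], [362.3, 280.6]]
[395.25 236.22] [389 233  15   7  51]
[363.79 240.79] [356 237  16   8  68]
[370.74 282.71] [363 280  16   7  70]
```

```bash
python3 -c "
from workcell import r, job, status, get_image, camera_params
print(job.close_job())"
```

```text
the job is handed in; nothing more can be done
None
```

I handed the job in at about 59 s of robot time. By my own camera and force checks, all three modules present (the bay at y = +32 mm was empty) stand upright and released in the tray, and the lock is against its shut stop; the hand-in returned no verdict.

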